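# Seat the keyed collar on the turntable spindle

## Robot

A 6-joint arm with a two-finger parallel gripper is mounted at the origin on the work surface. World frame = base frame: x ahead of the robot, y to its left, z up, the work surface at z = 0. Lengths are in mm, angles in rad, forces in N, time in s.
With the tool pointing down it reaches from about 325 to 1000 mm from the base axis. Payload 5.1 kg.
Tool frame: the origin (TCP) lies at the very end of the fingers, on their centre line; the grasp point (between the pads) lies 19 mm behind it (ctrl.pinch_z is the distance from the TCP to the grasp point, in mm); z points along the fingers, y is the line along which they close (so a half turn about z gives the same grasp; the last joint's range is limited). The gripper opens to 85 mm and grips with 20 to 120 N. Pads are 22 mm wide; open, the fingers measure 114 mm over their backs; the gripper's body (76 mm by 85 mm) begins 54 mm behind the grasp point. The pads swing forward as they close: fully open they stand 13 mm farther back than shut.
Start: joints at [-1.269, 0.124, 1.65, -0, 1.367, -0.083], TCP at [243.96, -602.468, 231.322] pointing down, gripper open.
Joint ranges: [-2.61, 2.61], [-1.02, 2.33], [0.03, 2.71], [-1.35, 4.49], [0.32, 2.68], [-2.91, 2.91]. Speed limits (rad/s): [2.57, 2.57, 3.14, 3.14, 3.14, 3.14].

## Interface

Orientations are given as a unit quaternion [x, y, z, w].
In Python, from plant import ctrl, imaging, close_job gives the robot as it stands.
- The arm moves only by the tool arm_command, never from a script. Its argument "series" is a list of rows, each an object of numbers: "x", "y", "z": the shift along the world's x, y, z in units of 250 mm (1.0 is 250 mm); "wx", "wy", "wz": the turn, a rotation vector about the world's x, y, z in units of 2 pi rad (1.0 is 2 pi rad). In form: [{"x": .., "y": .., "z": .., "wx": .., "wy": .., "wz": ..}, ...]. A call has 1 to 10 rows; each row is the pose to reach, as a shift and turn from the pose commanded when the call began, turning the shorter way round; what a row does not reach only later rows make up. A row lasts 1/8 s, in which the tool goes at most 62.5 mm and 10.7 degrees, less where a joint would pass 70% of its speed; a pose out of reach is approached as far as the arm can. A call with a number of a shift or a turn outside -1 to 1 is refused whole. A call with a gripper value outside its range is refused whole. "jaw" is the opening, from 0 (shut) to 1 (fully open), set as the call begins (left out, the last holds). The fingers move at their own pace and stop on an object; "newtons" is the grip in N (left out, the last holds). Time passes only in rows, so rows that repeat a pose let the fingers close. It gives the time, the measured TCP pose, the force, the opening and the grip force at its end, in the units of the state.
- ctrl.read_state(): the state, without advancing time (a new reading comes with each control period).
- imaging.grab_frame(name): name is "scene" or "top" or "wrist"; returns a dict with "image" (384x512x3 uint8, red, green, blue), "vfov" (degrees; the focal length in pixels is half the picture's height over the tangent of half this angle, whatever the lens; pixels are square), "cx", "cy" (the principal point, pixels), "extrinsics" (4x4, takes a point from camera to world coordinates); the wrist camera has in their place "tool_from_camera" (4x4, takes a point from camera to tool coordinates, whose origin is the TCP and whose axes are the flange's). Camera axes: x right, y up, looking along -z (the intrinsics and any distortion apply to the point x, -y, -z); pixel columns grow to the right and rows downward; lengths in mm; the calibration is good to about 2 mm. A picture is of the moment at which its call begins: read the wrist's pose just before it. There is no depth.
- close_job(): hands the job in; it is judged then, once.
The state is a dict: "clock": time; "joints": joint angles; "qvel": joint speeds; "effort": joint torques, N m; "tool_pos": TCP position; "tcp_rot": TCP orientation; "wrist_force": force on the tool from outside, world axes, zero at the start; "torque": the same for the moment, N m; "grip_width": finger opening in mm; "finger_force": force on a finger pad.
Only numpy, scipy, OpenCV 4.12 (cv2) and the standard library are available. Lean on these libraries where they do the work, as an engineer would, in place of code of your own. Each camera call takes 0.05 s, during which the arm holds its last target. There are 200 camera calls.

## Task

Put the aluminium collar with the inner tab and the two flats onto the spindle of the modelling turntable, and turn it there under light pressure until its tab drops into the spindle's keyway and the collar sits fully home, flat on the spindle's shoulder. Feel for the slot and be gentle: never press or wrench it against the spindle with more than 60 N. Leave the collar there, let go of it and move clear, and leave the other things on the table alone.

Things in the scene. Friction and masses are not known exactly. Their poses are not given: they have to be found in the camera images.
- collar: Keyed collar, aluminium, about 160 g, 30 mm high, standing right way up on the table. Outline: a 64 mm circle cut by two upright flats 48 mm apart and 42 mm long, facing the collar's +y and -y (grip it by these). A 33 mm bore with a 1.5 mm lead-in below runs right through it. Origin: on the bore axis at the underside; z up.
- tab (a point): Tip of the collar's one tab, at mid-height of the tab: 10 mm from the bore axis on the collar's +x side, 21 mm above its underside. The tab is 8.2 mm wide, stands inward from the bore wall and fills only the upper 18 mm: the lowest 12 mm of the bore are clear. Axes as the collar's.
- seat (a point): Centre of the spindle's shoulder (52 mm disc), 78 mm above the table: when the collar is home its origin is at this point. Axes: those of the turntable body, z up, x away from the low steel clamp block on the foot. With the tab off the keyway the collar stops 14 mm higher, its tab resting on the shaft's end.
- shaft_end (a point): Centre of the top of the spindle's shaft, 26 mm above seat, same axes. Shaft 30 mm in diameter, top edge bevelled 2 mm over 3 mm of height. One keyway, 10.6 mm wide, floor 8.5 mm from the axis, runs from the top down to the shoulder. Its direction is NOT given: anywhere within 0.7 rad either way of this point's +x. The tab goes in within about 0.1 rad of it. The spindle is locked.
- turntable: Modelling turntable without its top, fixed to the table: grey cast foot 170 mm in diameter and 10 to 22 mm high, column 60 mm in diameter up to 68 mm, then the steel spindle described under seat and shaft_end. Twisting counts as force on it too: about 0.4 N m against the keyway's wall makes 60 N. Origin: centre of the foot's underside.
- plain_ring: Plain aluminium spacer, 60 mm outside, 33 mm bore, 30 mm high, no tab and no flats: not the part wanted. Bystander. Origin: centre of its underside.
- work_disc: Round wooden turntable top, 200 mm across, 18 mm thick, lying on the table. Bystander. Origin: centre of its underside.
- paint_a: Plastic paint bottle, 48 mm in diameter, 110 mm high. Bystander. Origin: centre of its underside.
- paint_b: Plastic paint bottle, 48 mm in diameter, 110 mm high. Bystander. Origin: centre of its underside.
- paint_c: Plastic paint bottle, 48 mm in diameter, 110 mm high. Bystander. Origin: centre of its underside.
- jar: Clear jar with a lid, 60 mm in diameter, 55 mm high. Bystander. Origin: centre of its underside.
- spatula: Spatula 200 mm long lying flat, handle to its -x. Bystander. Origin: about the middle, on the table.
- brush_cup: White plastic cup, 80 mm across the rim and 100 mm high, with three brushes standing to 210 mm. Bystander. Origin: centre of its underside.
Not all that is in view belongs to the job. Leave any turquoise or yellow look-alike of the collar alone. Leave any blue look-alike of the turntable alone.

How it is judged (in metres and radians):
At the end, for the whole second after the job is handed in: The collar is home on the spindle: its underside within 2 mm of the shoulder (possible only with the tab in the keyway), its axis within 3 mm of the spindle's, upright within 0.06 rad, released and at rest (z of collar in the frame of seat between -0.003 and 0.002 m and horizontal distance between collar and seat below 0.003 m and angle between collar's own z axis and vertical below 0.06 rad and linear speed of collar below 0.02 m/s and angular speed of collar below 0.2 rad/s); the robot touches nothing.
It fails at once if the collar is pressed, wrenched or knocked against the turntable or its spindle with more than 60 N (contact force between collar and turntable above 60 N).
It fails at once if another thing on the table is moved by more than 30 mm (distance of any of plain_ring, work_disc, paint_a, paint_b, paint_c, jar, spatula, brush_cup from where it was at the start of the episode above 0.03 m).
It also fails if it takes over 64 s, if anything falls off the work surface, if the arm or the gripper's body presses on something with over 40 N, if the wrist force passes 120 N, or if a joint passes its speed limit or range.

## Working session

There is one attempt and no reset: what is moved stays moved. The work goes in short steps, Python scripts to look and compute and a tool call to move; the robot and the scene stay as the last step left them, time stands still between calls to the robot, and variables do not carry over. Pictures are saved under pics/ and viewed, at most 10 in all, crops included, and the job is handed in when it is done.

Besides the shell and the picture viewer there is one more tool, called by a JSON object that holds its "api" and its "payload", one argument or row to a line. arm_command: Moves the arm, as the interface text tells. Shifts and turns lie within -1 to 1; 1 stands for 250 mm of shift or 2 pi rad of turn. Its arguments: {"type":"object","properties":{"series":{"type":"array","items":{"type":"object","properties":{"x":{"type":"number","minimum":-1,"maximum":1},"y":{"type":"number","minimum":-1,"maximum":1},"z":{"type":"number","minimum":-1,"maximum":1},"wx":{"type":"number","minimum":-1,"maximum":1},"wy":{"type":"number","minimum":-1,"maximum":1},"wz":{"type":"number","minimum":-1,"maximum":1}}}},"jaw":{"type":"number"},"newtons":{"type":"number"}},"required":["series"]}

```bash
mkdir -p pics; cat > h.py <<'E'
import numpy as np, cv2
from plant import ctrl, imaging
def grab(n, save=None):
    s=ctrl.read_state(); f=imaging.grab_frame(n)
    if save: cv2.imwrite('pics/'+save, f['image'][:,:,::-1])
    return s,f
E
python3 - <<'E'
from h import *
a=grab('scene');b=grab('top')
for n,(s,f) in zip('st',(a,b)):
    cv2.imwrite(f'pics/{n}0.png',f['image'][:,:,::-1])
    print({k:(np.round(v,3).tolist() if k!='image' else 0) for k,v in f.items() if k!='image' and not isinstance(v,str)},[k for k in f])
print(s)
E
```

```text
{'vfov': 55.466, 'cx': 254.015, 'cy': 186.889, 'extrinsics': [[0.218, -0.784, 0.581, 1102.631], [0.976, 0.183, -0.118, -112.246], [-0.014, 0.593, 0.805, 895.207], [0.0, 0.0, 0.0, 1.0]]} ['image', 'vfov', 'cx', 'cy', 'extrinsics']
{'vfov': 43.791, 'cx': 261.07, 'cy': 185.728, 'extrinsics': [[0.013, 0.984, -0.179, 252.295], [-1.0, 0.014, 0.003, 2.015], [0.005, 0.179, 0.984, 1618.022], [0.0, 0.0, 0.0, 1.0]]} ['image', 'vfov', 'cx', 'cy', 'extrinsics']
{'clock': 0.05, 'joints': array([-1.26859587e+00,  1.24517706e-01,  1.65162567e+00, -4.35485731e-05,
        1.36751808e+00, -8.26351897e-02]), 'qvel': array([ 0.00068065,  0.00097217, -0.00022527, -0.00027334,  0.0001653 ,
       -0.00132859]), 'effort': array([ 1.89453407e-03, -4.25217426e+01, -3.66936529e+01,  3.56696569e-05,
        4.12686888e-03, -5.92436606e-06]), 'tool_pos': array([ 243.77750973, -601.91254668,  230.0734358 ]), 'tcp_rot': array([ 9.81543368e-01,  1.91236886e-01, -1.34524599e-04, -1.02584021e-03]), 'wrist_force': array([ 0.48049965, -1.14295567, -0.20047053]), 'torque': array([0.04499033, 0.03235293, 0.00042877]), 'finger_force': 0.0, 'grip_width': 85.03746276268429}
```

View pics/s0.png

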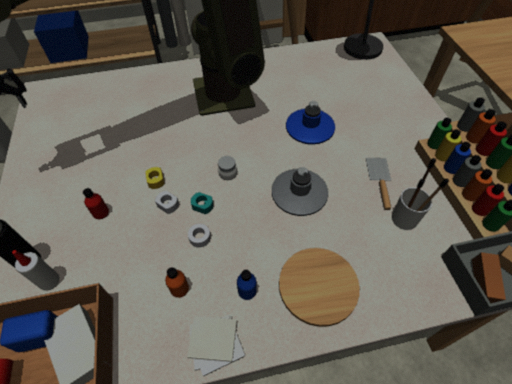

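View pics/t0.png

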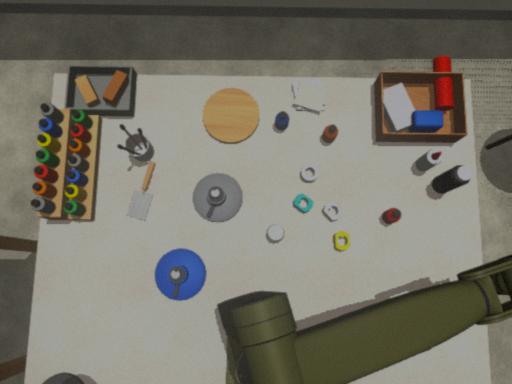

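Aluminium rings are at scene (166,202)/top (332,212) and scene (200,235)/top (309,173). The turquoise and yellow rings are look-alikes. The grey turntable is at top (217,197), and the blue one is a decoy. I'll enlarge to tell the two rings apart.

```bash
cat >> h.py <<'E'
def K(f):
    h=f['image'].shape[0]; return h/2/np.tan(np.radians(f['vfov'])/2)
def ext(f,s=None):
    if 'extrinsics' in f: return np.array(f['extrinsics'])
    from scipy.spatial.transform import Rotation as R
    T=np.eye(4);T[:3,:3]=R.from_quat(s['tcp_rot']).as_matrix();T[:3,3]=s['tool_pos']
    return T@np.array(f['tool_from_camera'])
def unproj(f,u,v,z,s=None):
    E=ext(f,s);k=K(f)
    d=E[:3,:3]@np.array([(u-f['cx'])/k,-(v-f['cy'])/k,-1]);o=E[:3,3]
    return o+d*(z-o[2])/d[2]
def proj(f,p,s=None):
    E=ext(f,s);c=E[:3,:3].T@(np.asarray(p,float)-E[:3,3])
    return np.array([f['cx']-K(f)*c[0]/c[2], f['cy']+K(f)*c[1]/c[2]])
E
python3 - <<'E'
from h import *
s,a=grab('scene');_,b=grab('top')
def crop(f,u,v,r):
    return cv2.resize(f['image'][v-r:v+r,u-r:u+r,::-1],(390,290) if 0 else (290,290),interpolation=cv2.INTER_CUBIC)
A=np.hstack([crop(a,184,218,36),crop(b,320,192,36)])
B=np.hstack([crop(a,301,185,36),crop(b,217,197,36)])
cv2.imwrite('pics/c1.png',np.vstack([A,B]))
print('top ring A',unproj(b,332,212,30),'B',unproj(b,309,174,30))
print('scn ring A',unproj(a,166,202,30),'B',unproj(a,199,234,30))
print('tt top',unproj(b,216,192,104),unproj(a,302,173,104))
E
```

```text
top ring A [ 455.32034416 -241.45477837   30.        ] B [ 584.15427645 -165.06928003   30.        ]
scn ring A [ 473.48801219 -242.8573947    30.        ] B [ 598.47792463 -164.03610795   30.        ]
tt top [505.45007539 141.87079107 104.        ] [515.57728721 143.11479068 104.        ]
```

View pics/c1.png

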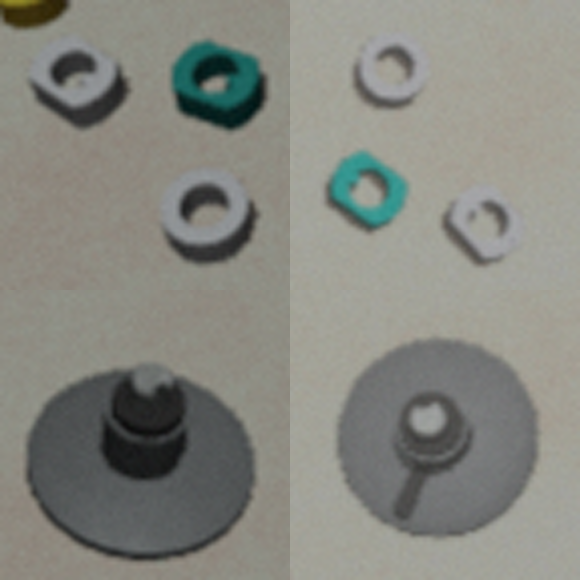

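The collar is the ring at scene (166,202)/top (332,212): it has flats and an inner tab. The ring at (309,174) is plain and round. Next I'll move above the collar.

{"api": "arm_command", "payload": {
  "series": [
    {"x": 0.125, "y": 0.2},
    {"x": 0.25, "y": 0.4},
    {"x": 0.375, "y": 0.6},
    {"x": 0.5, "y": 0.8},
    {"x": 0.6, "y": 0.95},
    {"x": 0.6, "y": 0.95}
  ],
  "jaw": 1
}}

```text
invalid input at $.series[0]: expected keys x, y, z, wx, wy, wz
```

```bash
python3 - <<'E'
from h import *
s,f=grab('wrist','w1.png')
print(np.round(f['tool_from_camera'],3).tolist(),f['vfov'],f['cx'],f['cy'],s['clock'],s['tool_pos'],s['tcp_rot'],s['wrist_force'])
print(proj(f,[464,-242,30],s))
E
```

```text
[[-0.0, 0.952, 0.306, 77.472], [1.0, 0.0, -0.0, -1.283], [-0.0, 0.306, -0.952, -143.423], [0.0, 0.0, 0.0, 1.0]] 62.71506937593692 255.55047269865094 191.06172157445852 0.2 [ 243.84655802 -602.09735713  230.4995372 ] [ 9.81546123e-01  1.91224337e-01 -8.34783582e-05 -6.73598125e-04] [ 0.19629796 -0.69112585  0.33534303]
[ -62.08735314 -260.13918873]
```

View pics/w1.png

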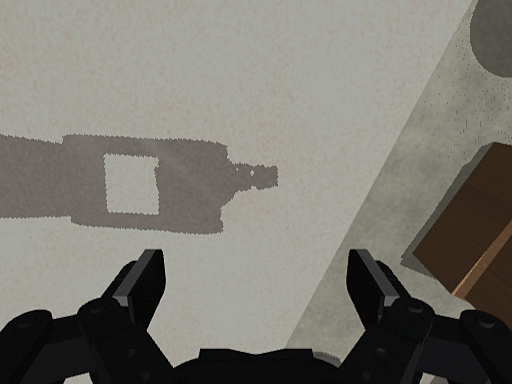

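The arm didn't move because each row needs all six keys. The view shows only bare table and the fingers.

{"api": "arm_command", "payload": {
  "series": [
    {"x": 0.12, "y": 0.2, "z": 0, "wx": 0, "wy": 0, "wz": 0},
    {"x": 0.24, "y": 0.4, "z": 0, "wx": 0, "wy": 0, "wz": 0},
    {"x": 0.36, "y": 0.6, "z": 0, "wx": 0, "wy": 0, "wz": 0},
    {"x": 0.48, "y": 0.8, "z": 0, "wx": 0, "wy": 0, "wz": 0},
    {"x": 0.6, "y": 1.0, "z": 0, "wx": 0, "wy": 0, "wz": 0},
    {"x": 0.6, "y": 1.0, "z": 0, "wx": 0, "wy": 0, "wz": 0}
  ],
  "jaw": 1
}}

```text
clock: 1.0
tool_pos: [395.5, -349.5, 231.4]
tcp_rot: [0.981, 0.194, 0.0, -0.0]
wrist_force: [-1.3, -0.8, -0.3]
grip_width: 85.6
finger_force: 0.0
```

{"api": "arm_command", "payload": {
  "series": [
    {"x": 0.1, "y": 0.2, "z": 0, "wx": 0, "wy": 0, "wz": 0},
    {"x": 0.2, "y": 0.4, "z": 0, "wx": 0, "wy": 0, "wz": 0},
    {"x": 0.2, "y": 0.4, "z": 0, "wx": 0, "wy": 0, "wz": 0},
    {"x": 0.2, "y": 0.4, "z": 0, "wx": 0, "wy": 0, "wz": 0},
    {"x": 0.2, "y": 0.4, "z": 0, "wx": 0, "wy": 0, "wz": 0}
  ]
}}

```text
clock: 1.62
tool_pos: [443.4, -253.8, 231.3]
tcp_rot: [0.982, 0.19, -0.0, 0.0]
wrist_force: [0.5, -1.2, -0.1]
grip_width: 85.3
finger_force: 0.0
```

```bash
python3 - <<'E'
from h import *
s,f=grab('wrist','w2.png')
print(s['clock'],s['tool_pos'],s['tcp_rot'],s['wrist_force'])
print(proj(f,[464,-242,30],s))
E
```

```text
1.625 [ 443.39620336 -253.80112029  231.25100586] [ 9.81747656e-01  1.90188081e-01 -1.70543737e-04  7.05320508e-05] [ 0.45837711 -1.17615078 -0.12008022]
[253.70362634 141.46447273]
```

View pics/w2.png

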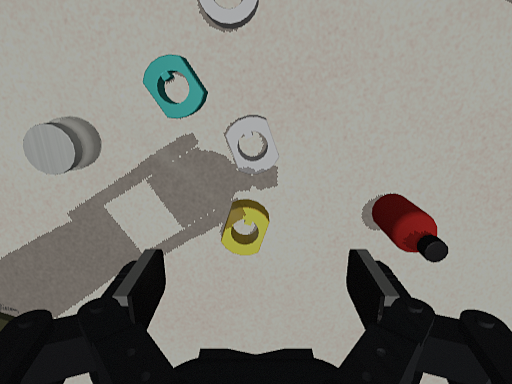

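The collar is at (252,143), with the turquoise look-alike at (175,87) and the yellow one at (245,227). I'll fit the collar's top face numerically.

```bash
cat >> h.py <<'E'
from scipy.optimize import minimize
def collar_poly(x,y,a):
    # outer (circle cut by flats), bore with tab
    t=np.linspace(0,2*np.pi,180,endpoint=False)
    o=np.c_[32*np.cos(t),np.clip(32*np.sin(t),-24,24)]
    h=np.arcsin(4.1/16.5); t=np.linspace(h,2*np.pi-h,120)
    i=np.r_[np.c_[16.5*np.cos(t),16.5*np.sin(t)],[[10,-4.1],[10,4.1]]]
    R=np.array([[np.cos(a),-np.sin(a)],[np.sin(a),np.cos(a)]])
    return o@R.T+[x,y], i@R.T+[x,y]
def render(f,s,p,z,box,k=4):
    u0,v0,u1,v1=box; m=np.zeros(((v1-v0)*k,(u1-u0)*k),np.uint8)
    for poly,c in zip(collar_poly(*p),(255,0)):
        q=np.array([proj(f,[*w,z],s) for w in poly])
        cv2.fillPoly(m,[np.round(((q-[u0,v0]+.5)*k)*16).astype(np.int32)],c,cv2.LINE_8,4)
    return cv2.resize(m,(u1-u0,v1-v0),interpolation=cv2.INTER_AREA)/255.
def fit(f,s,p0,z,box,mask,yaws):
    u0,v0,u1,v1=box; M=mask[v0:v1,u0:u1]
    c=lambda p:np.abs(render(f,s,(p[0],p[1],p[2]/20),z,box)-M).sum()
    out=[]
    for y in yaws:
        r=minimize(c,[p0[0],p0[1],y*20],method='Nelder-Mead',options=dict(initial_simplex=[[p0[0]+a,p0[1]+b,y*20+d] for a,b,d in((0,0,0),(4,0,0),(0,4,0),(0,0,5))],maxfev=120))
        out.append((r.fun,r.x[0],r.x[1],r.x[2]/20))
    return sorted(out)
E
python3 - <<'E'
from h import *
s,f=grab('wrist')
im=f['image'].astype(float); g=im.min(2); box=(210,100,300,190)
u0,v0,u1,v1=box; S=g[v0:v1,u0:u1]
print(np.histogram(S,bins=np.arange(0,260,10)))
for thr in (195,205,215):
    m=(g>thr).astype(np.uint8)
    n,l,st,c=cv2.connectedComponentsWithStats(m[v0:v1,u0:u1]); j=1+np.argmax(st[1:,4]); print(thr,st[j],c[j]+[u0,v0])
    M=np.zeros_like(g); M[v0:v1,u0:u1]=l==j
    if st[j,4]<4000:
        r=fit(f,s,(464,-242),30,box,M,np.arange(0,2*np.pi,np.pi/4)); print(np.round(r[:4],2))
        p=r[0][1:]; d=render(f,s,p,30,box)
        cv2.imwrite(f'pics/fit{thr}.png',cv2.resize(np.hstack([im[v0:v1,u0:u1,::-1],np.dstack([M[v0:v1,u0:u1]*255,d*255,d*0])]).astype(np.uint8),(800,400)))
E
ls pics
```

```text
(array([   0,    0,    0,    1,    6,   18,   60,   59,   53,  309, 1390,
         79,   85,   84,  168, 2449, 2424,  904,   11,    0,    0,    0,
          0,    0,    0]), array([  0,  10,  20,  30,  40,  50,  60,  70,  80,  90, 100, 110, 120,
       130, 140, 150, 160, 170, 180, 190, 200, 210, 220, 230, 240, 250]))
c1.png
s0.png
t0.png
w1.png
w2.pngTraceback (most recent call last):
  File "<stdin>", line 8, in <module>
    return _wrapfunc(a, 'argmax', axis=axis, out=out, **kwds)
    return bound(*args, **kwds)
ValueError: attempt to get argmax of an empty sequence
```

```bash
python3 - <<'E'
from h import *
s,f=grab('wrist')
im=cv2.GaussianBlur(f['image'],(3,3),0).astype(float); box=(210,100,300,190)
u0,v0,u1,v1=box
for u,v in((237,140),(268,135),(252,124),(290,120),(220,165),(250,175)): print(u,v,im[v,u])
g=im[:,:,2]+2*(im[:,:,2]-im[:,:,0]); A=g[v0:v1,u0:u1]; print(np.histogram(A,bins=20))
thr,_=cv2.threshold(np.clip(A,0,255).astype(np.uint8),0,255,cv2.THRESH_OTSU)
thr=165
for thr in(160,170):
    n,l,st,c=cv2.connectedComponentsWithStats((A>thr).astype(np.uint8)); j=1+np.argmax(st[1:,4]); print(thr,st[j],c[j]+[u0,v0])
    M=np.zeros(g.shape); M[v0:v1,u0:u1]=l==j
    if st[j,4]<4000:
        r=fit(f,s,(464,-242),30,box,M,np.arange(0,2*np.pi,np.pi/4)); print(np.round(r[:4],2))
        p=r[0][1:]; d=render(f,s,p,30,box)
        cv2.imwrite(f'pics/fit{thr}.png',cv2.resize(np.hstack([im[v0:v1,u0:u1,::-1],np.dstack([M[v0:v1,u0:u1]*255,d*255,d*0])]).astype(np.uint8),(800,400)))
E
ls pics
```

```text
237 140 [164. 165. 167.]
268 135 [170. 171. 172.]
252 124 [169. 171. 172.]
290 120 [169. 166. 158.]
220 165 [118. 112. 105.]
250 175 [115. 110. 103.]
(array([  19,   36,  440, 1095,  108,   86,   70,   81,   88,  175,  375,
        649, 1532, 1010,  702,  290,  140,   79,  468,  657]), array([ 58.  ,  64.25,  70.5 ,  76.75,  83.  ,  89.25,  95.5 , 101.75,
       108.  , 114.25, 120.5 , 126.75, 133.  , 139.25, 145.5 , 151.75,
       158.  , 164.25, 170.5 , 176.75, 183.  ]))
160 [  17   18   52   53 1235] [252.38623482 142.02834008]
[[ 383.95  458.61 -242.26    0.75]
 [ 384.96  458.68 -242.43    0.75]
 [ 385.08  458.65 -242.33    0.76]
 [ 386.41  458.92 -242.18    0.77]]
170 [  17   18   51   53 1125] [252.21155556 141.992     ]
[[ 488.8   458.3  -242.3     0.7 ]
 [ 490.4   458.5  -242.66    0.8 ]
 [ 491.54  458.22 -241.96    0.71]
 [ 491.89  458.65 -242.5     0.76]]
c1.png
fit160.png
fit170.png
s0.png
t0.png
w1.png
w2.png
```

View pics/fit160.png

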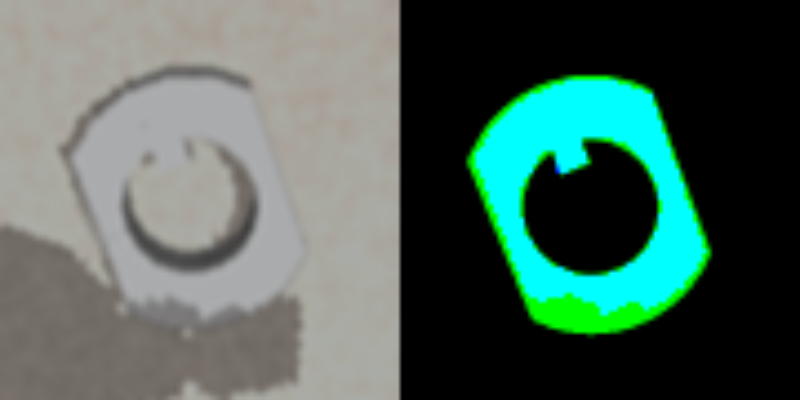

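The fit matches the picture; the bottom edge is just in the gripper's shadow. The collar is at about (458.6, -242.3) with its tab at yaw 0.75. I'll align and come down.

{"api": "arm_command", "payload": {
  "series": [
    {"x": 0.03, "y": 0.023, "z": -0.1, "wx": 0, "wy": 0, "wz": 0.02},
    {"x": 0.061, "y": 0.046, "z": -0.3, "wx": 0, "wy": 0, "wz": 0.045},
    {"x": 0.061, "y": 0.046, "z": -0.5, "wx": 0, "wy": 0, "wz": 0.0584},
    {"x": 0.061, "y": 0.046, "z": -0.64, "wx": 0, "wy": 0, "wz": 0.0584},
    {"x": 0.061, "y": 0.046, "z": -0.64, "wx": 0, "wy": 0, "wz": 0.0584},
    {"x": 0.061, "y": 0.046, "z": -0.64, "wx": 0, "wy": 0, "wz": 0.0584}
  ]
}}

```text
clock: 2.52
tool_pos: [460.1, -242.0, 72.9]
tcp_rot: [0.93, 0.367, 0.001, 0.001]
wrist_force: [0.3, -0.3, 1.0]
grip_width: 85.1
finger_force: 0.0
```

```bash
python3 - <<'E'
from h import *
s=ctrl.read_state(); print(ctrl.pinch_z,s['joints'],s['tool_pos'],s['tcp_rot'],s['wrist_force'],s['torque'],[a for a in dir(ctrl) if a[0]!='_'])
s,f=grab('wrist')
im=cv2.GaussianBlur(f['image'],(3,3),0).astype(float)
print(proj(f,[458.6,-242.3,30],s))
q=np.array([proj(f,[*w,30],s) for w in collar_poly(458.6,-242.3,.75)[0]]);print(q.min(0),q.max(0))
u0,v0=np.maximum(q.min(0).astype(int)-25,0);u1,v1=np.minimum(q.max(0).astype(int)+25,[512,384]);box=(u0,v0,u1,v1)
g=im[:,:,2]+2*(im[:,:,2]-im[:,:,0]);A=g[v0:v1,u0:u1]
print(np.histogram(A,bins=12))
# blue>=red marks aluminium irrespective of shadow
M=np.zeros(g.shape);M[v0:v1,u0:u1]=((im[:,:,2]-im[:,:,0]>=-2)&(im[:,:,2]>80))[v0:v1,u0:u1]
r=fit(f,s,(458.6,-242.3),30,box,M,[.65,.75,.85]);print(np.round(r,3),M.sum())
d=render(f,s,r[0][1:],30,box)
o=np.hstack([im[v0:v1,u0:u1,::-1],np.dstack([M[v0:v1,u0:u1]*255,d*255,d*0])]).astype(np.uint8)
k=min(800/o.shape[1],600/o.shape[0]);cv2.imwrite('pics/f2.png',cv2.resize(o,None,fx=k,fy=k))
E
```

```text
18.700000000000003 [-5.87477385e-01 -8.48836037e-03  2.07160535e+00 -1.67702064e-05
  1.07620433e+00  2.32223318e-01] [ 460.0530977  -241.96141081   72.92457468] [9.30304777e-01 3.66785676e-01 6.42448812e-04 9.36513136e-04] [ 0.33337492 -0.28537485  1.0085506 ] [-0.02108222 -0.02975659 -0.03703646] ['IKError', 'pinch_z', 'read_state']
[256.5748809  219.85564914]
[217.93252112 171.29745801] [295.3333253  263.92156501]
(array([ 237,   21,    6,   10,   10,    8,   37, 6703,  810, 3761, 4891,
       1682]), array([-117. ,  -91.5,  -66. ,  -40.5,  -15. ,   10.5,   36. ,   61.5,
         87. ,  112.5,  138. ,  163.5,  189. ]))
[[ 474.537  459.538 -241.791    0.717]
 [ 480.431  459.434 -241.671    0.717]
 [ 482.933  459.602 -241.727    0.73 ]] 4317.0
```

View pics/f2.png

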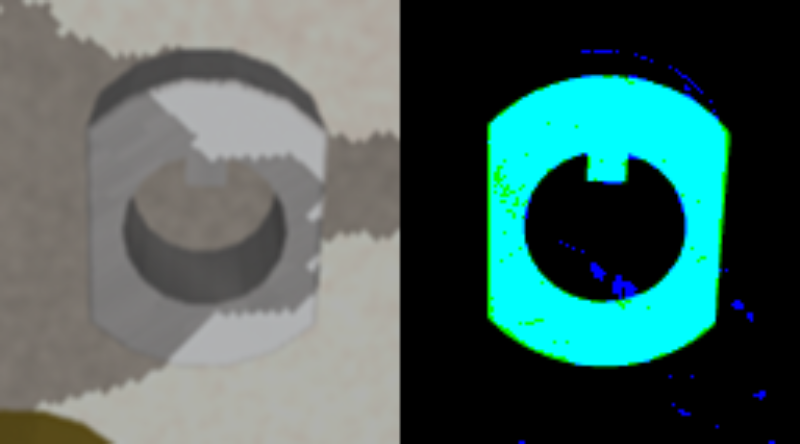

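The view from 73 mm up shows the flats parallel to the fingers and the tab pointing up in the image. The fit gives (459.5, -241.8). I'll lower and grip.

{"api": "arm_command", "payload": {
  "series": [
    {"x": 0, "y": 0, "z": -0.15, "wx": 0, "wy": 0, "wz": 0},
    {"x": 0, "y": 0, "z": -0.25, "wx": 0, "wy": 0, "wz": 0},
    {"x": 0, "y": 0, "z": -0.272, "wx": 0, "wy": 0, "wz": 0},
    {"x": 0, "y": 0, "z": -0.272, "wx": 0, "wy": 0, "wz": 0},
    {"x": 0, "y": 0, "z": -0.272, "wx": 0, "wy": 0, "wz": 0}
  ]
}}

```text
clock: 3.2
tool_pos: [460.5, -241.8, 5.2]
tcp_rot: [0.93, 0.367, 0.001, 0.001]
wrist_force: [0.2, -0.2, -0.0]
grip_width: 85.4
finger_force: 0.0
```

{"api": "arm_command", "payload": {
  "series": [
    {"x": 0, "y": 0, "z": 0, "wx": 0, "wy": 0, "wz": 0},
    {"x": 0, "y": 0, "z": 0, "wx": 0, "wy": 0, "wz": 0},
    {"x": 0, "y": 0, "z": 0, "wx": 0, "wy": 0, "wz": 0},
    {"x": 0, "y": 0, "z": 0, "wx": 0, "wy": 0, "wz": 0},
    {"x": 0, "y": 0, "z": 0, "wx": 0, "wy": 0, "wz": 0},
    {"x": 0, "y": 0, "z": 0, "wx": 0, "wy": 0, "wz": 0}
  ],
  "jaw": 0.4,
  "newtons": 50
}}

```text
clock: 3.95
tool_pos: [460.1, -241.5, 4.3]
tcp_rot: [0.93, 0.367, 0.001, 0.001]
wrist_force: [0.8, -1.0, 6.3]
grip_width: 47.4
finger_force: 53.9
```

Gripped at 47.4 mm. Next I'll lift and move towards the turntable, turning the tool on the way.

{"api": "arm_command", "payload": {
  "series": [
    {"x": 0, "y": 0, "z": 0.05, "wx": 0, "wy": 0, "wz": 0},
    {"x": 0, "y": 0, "z": 0.2, "wx": 0, "wy": 0, "wz": 0},
    {"x": 0, "y": 0, "z": 0.4, "wx": 0, "wy": 0, "wz": -0.02},
    {"x": 0, "y": 0.1, "z": 0.6, "wx": 0, "wy": 0, "wz": -0.04},
    {"x": 0, "y": 0.25, "z": 0.75, "wx": 0, "wy": 0, "wz": -0.06},
    {"x": 0, "y": 0.45, "z": 0.75, "wx": 0, "wy": 0, "wz": -0.08},
    {"x": 0, "y": 0.65, "z": 0.75, "wx": 0, "wy": 0, "wz": -0.1},
    {"x": 0, "y": 0.85, "z": 0.75, "wx": 0, "wy": 0, "wz": -0.12},
    {"x": 0, "y": 1.0, "z": 0.75, "wx": 0, "wy": 0, "wz": -0.14},
    {"x": 0, "y": 1.0, "z": 0.75, "wx": 0, "wy": 0, "wz": -0.16}
  ]
}}

```text
clock: 5.2
tool_pos: [458.0, 11.4, 190.2]
tcp_rot: [0.992, -0.126, -0.001, -0.0]
wrist_force: [0.0, -0.1, -2.0]
grip_width: 47.0
finger_force: 53.0
```

{"api": "arm_command", "payload": {
  "series": [
    {"x": -0.04, "y": 0.2, "z": 0, "wx": 0, "wy": 0, "wz": 0},
    {"x": -0.08, "y": 0.4, "z": 0, "wx": 0, "wy": 0, "wz": 0},
    {"x": -0.1, "y": 0.6, "z": 0, "wx": 0, "wy": 0, "wz": -0.005},
    {"x": -0.1, "y": 0.62, "z": 0, "wx": 0, "wy": 0, "wz": -0.005},
    {"x": -0.1, "y": 0.62, "z": 0, "wx": 0, "wy": 0, "wz": -0.005},
    {"x": -0.1, "y": 0.62, "z": 0, "wx": 0, "wy": 0, "wz": -0.005}
  ]
}}

```text
clock: 5.95
tool_pos: [434.1, 163.0, 190.5]
tcp_rot: [0.99, -0.143, -0.0, 0.0]
wrist_force: [0.1, 0.0, -1.5]
grip_width: 47.1
finger_force: 53.3
```

```bash
python3 - <<'E'
from h import *
s,f=grab('wrist','w3.png')
print(s['clock'],s['joints'],s['tool_pos'],s['tcp_rot'],s['grip_width'],s['wrist_force'],s['torque'])
print(proj(f,[510,142,104],s),proj(f,s['tool_pos']+[0,0,26],s))
cv2.imwrite('pics/w3.png',cv2.resize(f['image'][:,:,::-1],(800,600),interpolation=cv2.INTER_CUBIC))
E
```

```text
5.95 [ 2.43503242e-01 -2.74815910e-01  2.09532883e+00 -3.72010859e-04
  1.32182538e+00  2.10070542e+00] [434.14359254 162.98252546 190.52399746] [ 9.89770436e-01 -1.42668539e-01 -2.77313641e-04  3.07549766e-04] 47.08358024973379 [ 0.0707217   0.03598854 -1.54096577] [-0.03995201 -0.02979547 -0.00453664]
[254.18418879  86.92527422] [256.77073876 277.75193797]
```

View pics/w3.png

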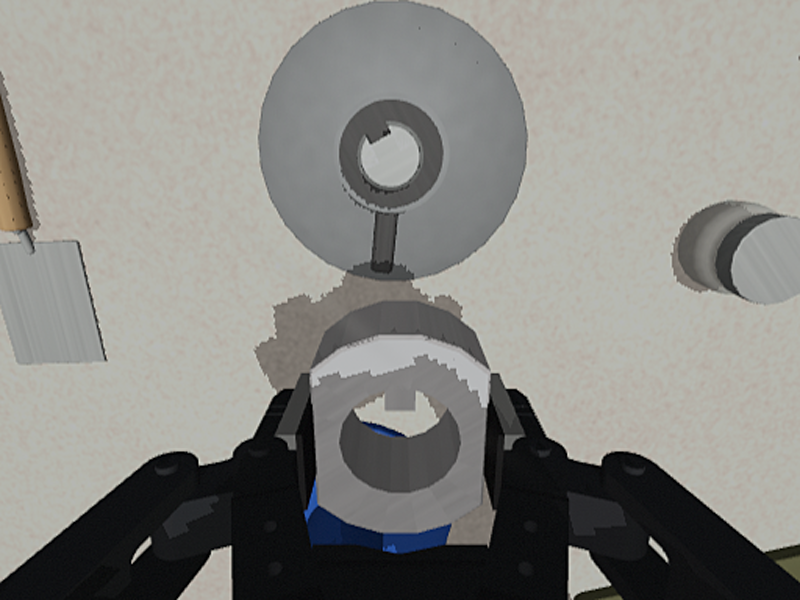

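The spindle's shaft end is at (390,155) in the enlarged view, with the keyway as a dark notch at (378,133). The clamp block is at (384,240), and the collar is held squarely with its tab at (400,400). I'll fit both numerically.

```bash
python3 - <<'E'
from h import *
s,f=grab('wrist'); im=cv2.GaussianBlur(f['image'],(3,3),0).astype(float)
qx,qy=s['tcp_rot'][:2]; yaw=2*np.arctan2(qy,qx); print('yaw',yaw,s['tool_pos'])
g=im.min(2); box=(218,65,284,135);u0,v0,u1,v1=box
A=g[v0:v1,u0:u1]; print(np.histogram(A,bins=12))
n,l,st,c=cv2.connectedComponentsWithStats((A>140).astype(np.uint8))
lab=l[99-v0,252-u0]; M=(l==lab).astype(float); print(st[lab])
def rend(p,k=4):
    x,y,r,a=p[0],p[1],p[2],p[3]/20; m=np.zeros(((v1-v0)*k,(u1-u0)*k),np.uint8)
    t=np.linspace(0,2*np.pi,120); R=np.array([[np.cos(a),-np.sin(a)],[np.sin(a),np.cos(a)]])
    for P,cc in((r*np.c_[np.cos(t),np.sin(t)],1),(np.array([[8.5,-5.3],[20,-5.3],[20,5.3],[8.5,5.3]])@R.T,0)):
        q=np.array([proj(f,[*(w+[x,y]),104],s) for w in P])
        cv2.fillPoly(m,[np.round((q-[u0,v0]+.5)*k*16).astype(np.int32)],255*cc,cv2.LINE_8,4)
    return cv2.resize(m,(u1-u0,v1-v0),interpolation=cv2.INTER_AREA)/255
cost=lambda p:np.abs(rend(p)-M).sum()
c0=unproj(f,249.6,99,104,s); print('c0',c0)
for a in(-.3,0,.3,.6):
    i0=np.array([c0[0],c0[1],14,a*20])
    r=minimize(cost,i0,method='Nelder-Mead',options=dict(initial_simplex=np.vstack([i0]+[i0+d for d in np.diag([2,2,1,5.])]),maxfev=250)); print(r.fun,np.round(r.x[:3],2),r.x[3]/20)
# clamp check
cl=unproj(f,384*.64,240*.64,20,s);print('clamp dir +x',np.arctan2(*( (c0-cl)[[1,0]])))
# collar in hand
z=s['tool_pos'][2]+25.7
B=(150,175,360,350);u0,v0,u1,v1=B
M2=np.zeros(g.shape);M2[v0:v1,u0:u1]=((np.ptp(im,axis=2)<8)&(g>95))[v0:v1,u0:u1]
n,l,st,c=cv2.connectedComponentsWithStats(M2.astype(np.uint8));lab=l[275,210];print(st[lab]);M2=(l==lab).astype(float)
r=fit(f,s,s['tool_pos'][:2],z,B,M2,[yaw-.1,yaw,yaw+.1]);print(np.round(r,3))
d=np.array(r[0][1:3])-s['tool_pos'][:2];print('offset in tool axes',d@[np.cos(yaw),np.sin(yaw)],d@[-np.sin(yaw),np.cos(yaw)])
E
```

```text
yaw -0.28668058456047674 [434.26929081 162.9421119  190.62411258]
(array([  18,   31,   76, 1967,  217,  163,  178,  428,  519,   49,   72,
        902]), array([ 42.        ,  53.83333333,  65.66666667,  77.5       ,
        89.33333333, 101.16666667, 113.        , 124.83333333,
       136.66666667, 148.5       , 160.33333333, 172.16666667,
       184.        ]))
[  13   15   37   40 1046]
c0 [503.33831187 147.311447   104.        ]
32.06666666666666 [503.04 147.86  13.04] 0.2010078673771086
32.949019607843134 [503.   147.79  13.05] 0.21019940645644458
33.258823529411764 [503.01 147.8   13.04] 0.22145819456806198
31.88235294117647 [503.03 147.86  13.05] 0.20310748111066151
clamp dir +x -0.3877953704835415
[ 197  203  123  138 8952]
[[ 7.19137e+02  4.32283e+02  1.64098e+02 -2.88000e-01]
 [ 7.19627e+02  4.32277e+02  1.64140e+02 -2.85000e-01]
 [ 7.20714e+02  4.32237e+02  1.64097e+02 -2.85000e-01]]
offset in tool axes -2.2324434268455797 0.5474039320692317
```

```bash
python3 - <<'E'
from h import *
s,f=grab('wrist'); im=cv2.GaussianBlur(f['image'],(3,3),0).astype(int)
qx,qy=s['tcp_rot'][:2]; yaw=2*np.arctan2(qy,qx); t=s['tool_pos']; ex=np.array([np.cos(yaw),np.sin(yaw),0])
for z in(25.7,-4.3):
  print(z,[(d,np.round(proj(f,t+ex*d+[0,0,z],s)[1],1)) for d in(32,16.5,10,0,-16.5,-32)])
for c in(235,256,275): print(c,[(r,int(im[r].mean(axis=1)[c])) for r in range(186,350,1) if abs(im[r+1,c].mean()-im[r-1,c].mean())>12])
r=290;print('row',[(c,int(im[r,c].mean())) for c in range(170,345) if abs(im[r,c+1].mean()-im[r,c-1].mean())>15])
ey=np.array([np.sin(yaw),-np.cos(yaw),0]);print([(d,np.round(proj(f,t+ey*d-ex*6+[0,0,25.7],s),1)) for d in(-24,24)])
E
```

```text
25.7 [(32, np.float64(207.7)), (16.5, np.float64(242.8)), (10, np.float64(256.7)), (0, np.float64(277.3)), (-16.5, np.float64(309.4)), (-32, np.float64(337.6))]
-4.3 [(32, np.float64(185.9)), (16.5, np.float64(215.3)), (10, np.float64(227.1)), (0, np.float64(244.7)), (-16.5, np.float64(272.4)), (-32, np.float64(296.9))]
235 [(194, 115), (195, 104), (196, 91), (215, 97), (216, 120), (217, 149), (218, 165), (236, 182), (237, 162), (238, 136), (257, 121), (258, 149), (259, 177), (268, 180), (269, 160), (270, 104), (271, 50), (273, 60), (309, 75), (310, 98), (311, 121), (337, 119), (338, 87), (339, 43), (340, 26)]
256 [(191, 115), (192, 103), (193, 91), (213, 95), (214, 132), (215, 164), (235, 176), (236, 155), (237, 133), (261, 126), (262, 141), (263, 164), (264, 178), (275, 177), (276, 139), (277, 70), (278, 38), (279, 53), (280, 70), (314, 76), (315, 99), (316, 120), (339, 124), (340, 109), (341, 81), (342, 59)]
275 [(188, 178), (192, 160), (193, 128), (194, 113), (195, 100), (196, 88), (215, 91), (216, 113), (217, 142), (218, 165), (219, 176), (229, 179), (230, 156), (231, 133), (257, 124), (258, 131), (259, 140), (260, 160), (261, 179), (272, 177), (273, 149), (274, 105), (275, 77), (309, 76), (310, 88), (311, 107), (312, 121), (337, 127), (338, 103), (339, 69), (340, 54), (349, 50)]
row [(194, 14), (200, 7), (201, 40), (202, 102), (203, 131), (217, 128), (218, 107), (219, 75), (292, 80), (293, 105), (294, 124), (308, 126), (309, 98), (310, 45), (311, 13), (344, 34)]
[(-24, array([201.7, 289.3])), (24, array([311.7, 289.2]))]
```

Shaft end fits at (503.0, 147.9) with r=13.04 (expected 13), and the keyway is at yaw ≈0.205. The collar's offset in the hand is less certain, about -2 to -4 mm along tool x. I'll turn to yaw 0.2 and re-measure the spindle nearer the image centre to check the lens.

{"api": "arm_command", "payload": {
  "series": [
    {"x": 0.05, "y": -0.03, "z": 0, "wx": 0, "wy": 0, "wz": 0.025},
    {"x": 0.1, "y": -0.06, "z": 0, "wx": 0, "wy": 0, "wz": 0.05},
    {"x": 0.138, "y": -0.088, "z": 0, "wx": 0, "wy": 0, "wz": 0.0775},
    {"x": 0.138, "y": -0.088, "z": 0, "wx": 0, "wy": 0, "wz": 0.0775},
    {"x": 0.138, "y": -0.088, "z": 0, "wx": 0, "wy": 0, "wz": 0.0775},
    {"x": 0.138, "y": -0.088, "z": 0, "wx": 0, "wy": 0, "wz": 0.0775}
  ]
}}

```text
clock: 6.85
tool_pos: [468.4, 142.1, 190.8]
tcp_rot: [0.995, 0.1, -0.0, -0.0]
wrist_force: [-0.3, -0.1, -2.6]
grip_width: 47.3
finger_force: 53.3
```

```bash
cat > sp.py <<'E'
from h import *
s,f=grab('wrist'); im=cv2.GaussianBlur(f['image'],(3,3),0).astype(float)
cv2.imwrite('pics/w4.png',f['image'][:,:,::-1])
qx,qy=s['tcp_rot'][:2]; yaw=2*np.arctan2(qy,qx); print('yaw',yaw,s['tool_pos'],s['joints'])
g=im.min(2); c=proj(f,[503,147.85,104],s); print('pred px',c)
u0,v0=(c-35).astype(int);u1,v1=u0+70,v0+70
A=g[v0:v1,u0:u1]; M0=(A>140).astype(np.uint8)
n,l,st,cc=cv2.connectedComponentsWithStats(M0); lab=l[35,35]; M=(l==lab).astype(float); print(st[lab])
def rend(p,k=4):
    x,y,r,a=p[0],p[1],p[2],p[3]/20; m=np.zeros(((v1-v0)*k,(u1-u0)*k),np.uint8)
    t=np.linspace(0,2*np.pi,120); R=np.array([[np.cos(a),-np.sin(a)],[np.sin(a),np.cos(a)]])
    for P,q1 in((r*np.c_[np.cos(t),np.sin(t)],1),(np.array([[8.5,-5.3],[20,-5.3],[20,5.3],[8.5,5.3]])@R.T,0)):
        q=np.array([proj(f,[*(w+[x,y]),104],s) for w in P])
        cv2.fillPoly(m,[np.round((q-[u0,v0]+.5)*k*16).astype(np.int32)],255*q1,cv2.LINE_8,4)
    return cv2.resize(m,(u1-u0,v1-v0),interpolation=cv2.INTER_AREA)/255
cost=lambda p:np.abs(rend(p)-M).sum()
for a in(0,.3):
    i0=np.array([503,147.85,14,a*20])
    r=minimize(cost,i0,method='Nelder-Mead',options=dict(initial_simplex=np.vstack([i0]+[i0+d for d in np.diag([2,2,1,5.])]),maxfev=250)); print(r.fun,np.round(r.x[:3],2),r.x[3]/20)
    print(proj(f,[r.x[0],r.x[1],104],s))
E
python3 sp.py
```

```text
yaw 0.2007607021996496 [468.38309389 142.11597447 190.76585903] [ 1.84811643e-01 -2.11104715e-01  2.04310463e+00  9.44429328e-05
  1.30972222e+00  1.55482288e+00]
pred px [258.75791157 149.88409624]
[ 18  20  36  34 920]
24.56470588235294 [503.   147.85  13.18] 0.1925543205301617
[258.75435576 149.88412677]
27.427450980392155 [502.98 147.91  13.17] 0.20090843541216233
[258.6753955  149.89304802]
```

Spindle confirmed at (503.0, 147.9) from a second view, keyway yaw ≈0.2, so the camera calibration is sound. I'll go over it, stopping with the collar just above the shaft end.

{"api": "arm_command", "payload": {
  "series": [
    {"x": 0.1, "y": 0.015, "z": 0, "wx": 0, "wy": 0, "wz": 0},
    {"x": 0.15, "y": 0.0234, "z": -0.05, "wx": 0, "wy": 0, "wz": 0},
    {"x": 0.15, "y": 0.0234, "z": -0.17, "wx": 0, "wy": 0, "wz": 0},
    {"x": 0.15, "y": 0.0234, "z": -0.27, "wx": 0, "wy": 0, "wz": 0},
    {"x": 0.15, "y": 0.0234, "z": -0.31, "wx": 0, "wy": 0, "wz": 0},
    {"x": 0.15, "y": 0.0234, "z": -0.31, "wx": 0, "wy": 0, "wz": 0},
    {"x": 0.15, "y": 0.0234, "z": -0.31, "wx": 0, "wy": 0, "wz": 0},
    {"x": 0.15, "y": 0.0234, "z": -0.31, "wx": 0, "wy": 0, "wz": 0}
  ]
}}

```text
clock: 7.9
tool_pos: [507.1, 148.1, 114.7]
tcp_rot: [0.995, 0.101, 0.001, -0.0]
wrist_force: [-0.3, 0.1, -1.2]
grip_width: 47.2
finger_force: 53.3
```

{"api": "arm_command", "payload": {
  "series": [
    {"x": -0.004, "y": 0, "z": -0.005, "wx": 0, "wy": 0, "wz": 0},
    {"x": -0.004, "y": 0, "z": -0.01, "wx": 0, "wy": 0, "wz": 0},
    {"x": -0.004, "y": 0, "z": -0.015, "wx": 0, "wy": 0, "wz": 0},
    {"x": -0.004, "y": 0, "z": -0.02, "wx": 0, "wy": 0, "wz": 0},
    {"x": -0.004, "y": 0, "z": -0.024, "wx": 0, "wy": 0, "wz": 0},
    {"x": -0.004, "y": 0, "z": -0.028, "wx": 0, "wy": 0, "wz": 0}
  ]
}}

```text
clock: 8.65
tool_pos: [505.2, 147.9, 106.2]
tcp_rot: [0.995, 0.101, -0.0, -0.0]
wrist_force: [1.1, -0.7, -2.5]
grip_width: 47.3
finger_force: 53.3
```

{"api": "arm_command", "payload": {
  "series": [
    {"x": 0, "y": 0, "z": -0.004, "wx": 0, "wy": 0, "wz": 0},
    {"x": 0, "y": 0, "z": -0.006, "wx": 0, "wy": 0, "wz": 0},
    {"x": 0, "y": 0, "z": -0.006, "wx": 0, "wy": 0, "wz": 0}
  ]
}}

```text
clock: 9.02
tool_pos: [505.2, 147.9, 104.8]
tcp_rot: [0.995, 0.101, -0.0, 0.0]
wrist_force: [0.3, -0.5, -1.9]
grip_width: 46.8
finger_force: 53.3
```

{"api": "arm_command", "payload": {
  "series": [
    {"x": 0, "y": 0, "z": -0.004, "wx": 0, "wy": 0, "wz": 0},
    {"x": 0, "y": 0, "z": -0.008, "wx": 0, "wy": 0, "wz": 0},
    {"x": 0, "y": 0, "z": -0.01, "wx": 0, "wy": 0, "wz": 0},
    {"x": 0, "y": 0, "z": -0.01, "wx": 0, "wy": 0, "wz": 0}
  ]
}}

```text
clock: 9.52
tool_pos: [505.2, 147.9, 102.2]
tcp_rot: [0.995, 0.101, -0.0, -0.0]
wrist_force: [-0.4, 0.4, -2.1]
grip_width: 47.1
finger_force: 53.3
```

{"api": "arm_command", "payload": {
  "series": [
    {"x": 0, "y": 0, "z": -0.004, "wx": 0, "wy": 0, "wz": 0},
    {"x": 0, "y": 0, "z": -0.008, "wx": 0, "wy": 0, "wz": 0},
    {"x": 0, "y": 0, "z": -0.01, "wx": 0, "wy": 0, "wz": 0},
    {"x": 0, "y": 0, "z": -0.01, "wx": 0, "wy": 0, "wz": 0}
  ]
}}

```text
clock: 10.02
tool_pos: [505.2, 147.9, 99.7]
tcp_rot: [0.995, 0.101, -0.0, 0.0]
wrist_force: [0.4, 1.0, -2.5]
grip_width: 47.1
finger_force: 53.3
```

{"api": "arm_command", "payload": {
  "series": [
    {"x": 0, "y": 0, "z": -0.004, "wx": 0, "wy": 0, "wz": 0},
    {"x": 0, "y": 0, "z": -0.008, "wx": 0, "wy": 0, "wz": 0},
    {"x": 0, "y": 0, "z": -0.01, "wx": 0, "wy": 0, "wz": 0},
    {"x": 0, "y": 0, "z": -0.01, "wx": 0, "wy": 0, "wz": 0}
  ]
}}

```text
clock: 10.52
tool_pos: [505.2, 147.9, 97.2]
tcp_rot: [0.995, 0.101, -0.0, 0.0]
wrist_force: [0.5, -0.4, -1.7]
grip_width: 47.1
finger_force: 53.3
```

{"api": "arm_command", "payload": {
  "series": [
    {"x": 0, "y": 0, "z": -0.003, "wx": 0, "wy": 0, "wz": 0},
    {"x": 0, "y": 0, "z": -0.005, "wx": 0, "wy": 0, "wz": 0},
    {"x": 0, "y": 0, "z": -0.005, "wx": 0, "wy": 0, "wz": 0}
  ]
}}

```text
clock: 10.9
tool_pos: [505.2, 147.9, 96.0]
tcp_rot: [0.995, 0.101, -0.0, -0.0]
wrist_force: [0.6, -0.2, -1.5]
grip_width: 47.4
finger_force: 53.3
```

{"api": "arm_command", "payload": {
  "series": [
    {"x": 0, "y": 0, "z": -0.003, "wx": 0, "wy": 0, "wz": 0},
    {"x": 0, "y": 0, "z": -0.005, "wx": 0, "wy": 0, "wz": 0},
    {"x": 0, "y": 0, "z": -0.005, "wx": 0, "wy": 0, "wz": 0}
  ]
}}

```text
clock: 11.28
tool_pos: [505.2, 147.9, 94.7]
tcp_rot: [0.995, 0.101, -0.0, 0.0]
wrist_force: [-0.0, 0.1, -1.9]
grip_width: 47.2
finger_force: 53.3
```

{"api": "arm_command", "payload": {
  "series": [
    {"x": 0, "y": 0, "z": -0.003, "wx": 0, "wy": 0, "wz": 0},
    {"x": 0, "y": 0, "z": -0.006, "wx": 0, "wy": 0, "wz": 0},
    {"x": 0, "y": 0, "z": -0.006, "wx": 0, "wy": 0, "wz": 0}
  ]
}}

```text
clock: 11.65
tool_pos: [505.1, 147.9, 93.2]
tcp_rot: [0.995, 0.101, -0.0, 0.0]
wrist_force: [-0.5, -0.1, -1.7]
grip_width: 46.9
finger_force: 53.3
```

{"api": "arm_command", "payload": {
  "series": [
    {"x": 0, "y": 0, "z": -0.003, "wx": 0, "wy": 0, "wz": 0},
    {"x": 0, "y": 0, "z": -0.006, "wx": 0, "wy": 0, "wz": 0},
    {"x": 0, "y": 0, "z": -0.006, "wx": 0, "wy": 0, "wz": 0}
  ]
}}

```text
clock: 12.02
tool_pos: [505.2, 147.9, 91.7]
tcp_rot: [0.995, 0.101, -0.0, 0.0]
wrist_force: [0.8, 0.1, -2.8]
grip_width: 46.8
finger_force: 53.3
```

{"api": "arm_command", "payload": {
  "series": [
    {"x": 0, "y": 0, "z": -0.003, "wx": 0, "wy": 0, "wz": 0},
    {"x": 0, "y": 0, "z": -0.006, "wx": 0, "wy": 0, "wz": 0},
    {"x": 0, "y": 0, "z": -0.006, "wx": 0, "wy": 0, "wz": 0}
  ]
}}

```text
clock: 12.4
tool_pos: [505.1, 147.9, 90.2]
tcp_rot: [0.995, 0.101, -0.0, -0.0]
wrist_force: [0.9, 0.2, -1.1]
grip_width: 47.1
finger_force: 53.3
```

The tab is in the keyway: the collar is well below the 92 mm stop with no force. I'll lower it the rest of the way.

{"api": "arm_command", "payload": {
  "series": [
    {"x": 0, "y": 0, "z": -0.004, "wx": 0, "wy": 0, "wz": 0},
    {"x": 0, "y": 0, "z": -0.01, "wx": 0, "wy": 0, "wz": 0},
    {"x": 0, "y": 0, "z": -0.016, "wx": 0, "wy": 0, "wz": 0},
    {"x": 0, "y": 0, "z": -0.02, "wx": 0, "wy": 0, "wz": 0},
    {"x": 0, "y": 0, "z": -0.02, "wx": 0, "wy": 0, "wz": 0}
  ]
}}

```text
clock: 13.02
tool_pos: [505.1, 147.9, 85.2]
tcp_rot: [0.995, 0.101, -0.0, 0.0]
wrist_force: [0.7, 0.0, -2.7]
grip_width: 47.2
finger_force: 53.3
```

{"api": "arm_command", "payload": {
  "series": [
    {"x": 0, "y": 0, "z": -0.003, "wx": 0, "wy": 0, "wz": 0},
    {"x": 0, "y": 0, "z": -0.005, "wx": 0, "wy": 0, "wz": 0},
    {"x": 0, "y": 0, "z": -0.005, "wx": 0, "wy": 0, "wz": 0}
  ]
}}

```text
clock: 13.4
tool_pos: [505.2, 147.9, 84.0]
tcp_rot: [0.995, 0.101, -0.0, 0.0]
wrist_force: [-0.2, 0.1, -2.0]
grip_width: 47.0
finger_force: 53.3
```

{"api": "arm_command", "payload": {
  "series": [
    {"x": 0, "y": 0, "z": -0.002, "wx": 0, "wy": 0, "wz": 0},
    {"x": 0, "y": 0, "z": -0.004, "wx": 0, "wy": 0, "wz": 0},
    {"x": 0, "y": 0, "z": -0.004, "wx": 0, "wy": 0, "wz": 0}
  ]
}}

```text
clock: 13.78
tool_pos: [505.1, 147.9, 83.0]
tcp_rot: [0.995, 0.101, -0.0, 0.0]
wrist_force: [0.3, 0.1, -2.3]
grip_width: 47.2
finger_force: 53.3
```

{"api": "arm_command", "payload": {
  "series": [
    {"x": 0, "y": 0, "z": -0.002, "wx": 0, "wy": 0, "wz": 0},
    {"x": 0, "y": 0, "z": -0.003, "wx": 0, "wy": 0, "wz": 0},
    {"x": 0, "y": 0, "z": -0.003, "wx": 0, "wy": 0, "wz": 0}
  ]
}}

```text
clock: 14.15
tool_pos: [505.2, 147.9, 82.4]
tcp_rot: [0.995, 0.101, -0.0, -0.0]
wrist_force: [-0.1, 0.0, -1.8]
grip_width: 47.3
finger_force: 53.5
```

{"api": "arm_command", "payload": {
  "series": [
    {"x": 0, "y": 0, "z": -0.001, "wx": 0, "wy": 0, "wz": 0},
    {"x": 0, "y": 0, "z": -0.002, "wx": 0, "wy": 0, "wz": 0},
    {"x": 0, "y": 0, "z": -0.002, "wx": 0, "wy": 0, "wz": 0}
  ]
}}

```text
clock: 14.52
tool_pos: [505.2, 147.9, 82.3]
tcp_rot: [0.995, 0.101, -0.0, 0.0]
wrist_force: [-3.2, -1.1, 3.1]
grip_width: 46.9
finger_force: 54.0
```

Contact came at TCP z = 82.3, exactly the predicted home height. I'll open the fingers and rise clear.

{"api": "arm_command", "payload": {
  "series": [
    {"x": 0, "y": 0, "z": 0, "wx": 0, "wy": 0, "wz": 0},
    {"x": 0, "y": 0, "z": 0, "wx": 0, "wy": 0, "wz": 0},
    {"x": 0, "y": 0, "z": 0, "wx": 0, "wy": 0, "wz": 0},
    {"x": 0, "y": 0, "z": 0, "wx": 0, "wy": 0, "wz": 0},
    {"x": 0, "y": 0, "z": 0, "wx": 0, "wy": 0, "wz": 0}
  ],
  "jaw": 1
}}

```text
clock: 15.15
tool_pos: [505.3, 147.9, 81.8]
tcp_rot: [0.995, 0.101, 0.0, -0.0]
wrist_force: [0.2, 0.3, -0.2]
grip_width: 85.3
finger_force: 0.0
```

{"api": "arm_command", "payload": {
  "series": [
    {"x": 0, "y": 0, "z": 0.05, "wx": 0, "wy": 0, "wz": 0},
    {"x": 0, "y": 0, "z": 0.15, "wx": 0, "wy": 0, "wz": 0},
    {"x": 0, "y": 0, "z": 0.3, "wx": 0, "wy": 0, "wz": 0},
    {"x": 0, "y": 0, "z": 0.5, "wx": 0, "wy": 0, "wz": 0},
    {"x": -0.1, "y": 0, "z": 0.5, "wx": 0, "wy": 0, "wz": 0},
    {"x": -0.2, "y": -0.03, "z": 0.5, "wx": 0, "wy": 0, "wz": 0},
    {"x": -0.2, "y": -0.03, "z": 0.5, "wx": 0, "wy": 0, "wz": 0},
    {"x": -0.2, "y": -0.03, "z": 0.5, "wx": 0, "wy": 0, "wz": 0}
  ]
}}

```text
clock: 16.15
tool_pos: [455.8, 140.5, 207.5]
tcp_rot: [0.995, 0.101, 0.001, -0.0]
wrist_force: [0.8, 0.2, -0.7]
grip_width: 85.5
finger_force: 0.0
```

```bash
python3 - <<'E'
from h import *
s,f=grab('wrist'); print(s['clock'],s['tool_pos'],s['wrist_force'])
c=proj(f,[503,147.9,90],s).astype(int);print(c)
u0,v0=max(c[0]-110,0),max(c[1]-90,0)
cv2.imwrite('pics/w5.png',cv2.resize(f['image'][v0:v0+180,u0:u0+220,::-1],None,fx=3,fy=3))
E
```

```text
16.15 [455.8061764  140.48407656 207.54701133] [ 0.77659812  0.15381577 -0.6885803 ]
[259 127]
```

View pics/w5.png

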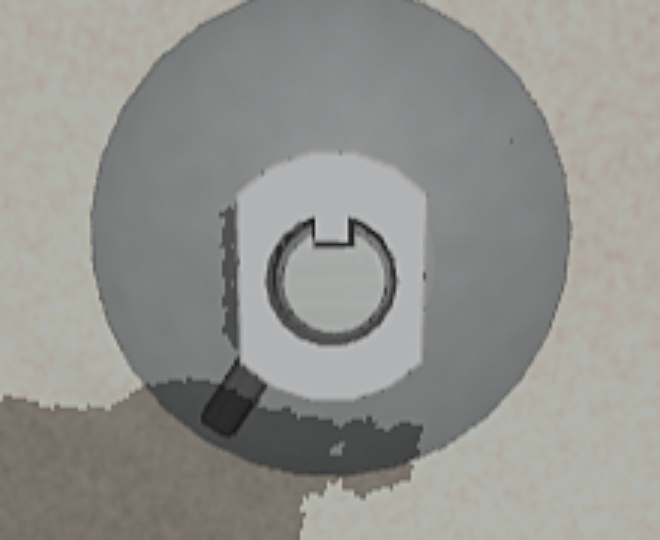

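The crop shows the collar centred on the spindle, with its tab in the keyway at (333,232) and an even gap all round. The gripper is clear, so I'll hand in.

```bash
python3 -c "
from plant import close_job
print(close_job())"
```

```text
the job is handed in; nothing more can be done
None
```

The collar is on the turntable's spindle with its tab in the keyway, seated on the shoulder and released; the arm is clear and the job was handed in at about 16 s. I lined the tab up with the keyway by camera, so it went straight in and I didn't have to turn the collar under pressure to find the slot.

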